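# Extend a bangle stand to its second rung and hang a bangle on it

## Task

Take the pale blue bangle stand's upper section by its post and raise it until its pawl has passed the second rung from the bottom (not the third), then lower it gently until the pawl has seated on that rung and carries the weight, and let go: never let it fall, and never press hard on the pawl. Then put the wide wooden bangle over the post and set it down flat on the round plate without dropping it. Leave the other things on the table where they are.

Things in the scene. Friction and masses are not known exactly. Their poses are not given: they have to be found in the camera images.
- stand: Fixed frame of the pale blue bangle stand, base 130x140x14 mm, two uprights to z 170 mm at local y +-52 mm. Origin: centre of the base's underside, straight under the post; z up. Between the uprights at local x +20 mm: three level 8 mm rungs along y, 44 mm apart, on a strip clipped in up to 12 mm higher or lower than nominal; that offset is not measured. See joint slide and body pawl.
- slide (a joint): Height (m) of the sliding upper section (0.46 to 0.77 kg with pawl, 1 N friction; moves only up and down) above its lowest stop: starts at 0, top stop 0.140. With the pawl seated it reads nominally 0.030 (first, lowest rung), 0.074 (second) or 0.118 (third), all shifted alike by the unknown strip offset of -0.012 to +0.012. Let go with no rung under its pawl, it falls.
- post (a point): Foot of the upright round post on the sliding section, in the middle of the round plate's top face; rises with the section (188 mm above the table when joint slide is 0). The plate is 100 mm across and 8 mm thick; the post is 18 mm in diameter, 52 mm tall, bare, and is the grip for raising. z up.
- pawl: Steel gravity pawl low on the sliding section. Origin on its pivot, 45 mm above the table at slide 0; x to its 22 mm tip, level when ready. A rung passed on the way up dips it about +y (to 1.2 rad); it swings back over it (in 0.3 s) once the section is about 11 mm above that rung's seat, and then blocks going back. Seated it is nearly rigid: over 20 N on it, weight and push together, is too much.
- bangle: Wide chunky wooden bangle, a ring lying flat on the table: outer diameter 86 mm, inner diameter 68 mm (so its band is 9 mm thick), 16 mm high, 50 g. Origin: centre of the ring at its underside; z up.
- thin_bangle: Bystander: smaller thin wooden bangle lying flat, outer diameter 66 mm, inner 56 mm, 6 mm high. Origin: centre of its underside.
- tin: Bystander: round steel safety-pin tin, 67 mm in diameter, 33 mm high. Origin: centre of its underside.
- mirror: Bystander: white hand mirror lying flat, about 260 mm long with its 120 mm round head 50 mm along +x from the origin and its plastic handle towards -x, 13 mm high.
- brush: Bystander: wooden paddle brush lying on its bristles, 225 mm long along its x, paddle 75 mm wide at +x, 30 mm high.
- cream_jar: Bystander: amber glass jar, 60 mm in diameter, 50 mm high. Origin: centre of its underside.

How it is judged:
On the way:
1. the pawl is seated on the second rung and carries the section, which has been let go (value of joint slide between 0.05 and 0.097 m and contact force between pawl and anything else above 2 N and contact force between the fingers and slide below 0.1 N), for 0.2 s.
At the end, for the whole second after the job is handed in: Section at rest at the second rung (joint slide 0.05 to 0.097), pawl carrying over 2 N; the wide bangle lies flat (tilt under 0.1 rad) and still around the post, its centre within 30 mm of the post axis, its underside within 4 mm of the plate top (value of joint slide between 0.05 and 0.097 m and contact force between pawl and anything else above 2 N and horizontal distance between bangle and post below 0.03 m and z of bangle in the frame of post between -0.004 and 0.004 m and angle between bangle's own z axis and vertical below 0.1 rad and linear speed of bangle below 0.02 m/s and velocity of joint slide between -0.01 and 0.01 m/s); the robot touches nothing.
It fails at once if the pawl is loaded with more than 20 N (contact force between pawl and anything else above 20 N).
It fails at once if the sliding section, let go, falls faster than 0.12 m/s (let go more than about 1.5 mm above its seat) (contact force between the fingers and slide below 0.1 N and velocity of joint slide below -0.12 m/s).
It fails at once if the wide bangle falls free faster than 0.6 m/s (dropped from about 18 mm or more) (contact force between the fingers and bangle below 0.05 N and linear speed of bangle above 0.6 m/s).
It fails at once if a bystander is moved by more than 30 mm (distance of any of thin_bangle, tin, mirror, brush, cream_jar from where it was at the start of the episode above 0.03 m).
It also fails if it takes over 64 s, if anything falls off the work surface, if the arm or the gripper's body presses on something with over 40 N, if the wrist force passes 120 N, or if a joint passes its speed limit or range.

## Robot

A 6-joint arm with a two-finger parallel gripper is mounted at the origin on the work surface. World frame = base frame: x ahead of the robot, y to its left, z up, the work surface at z = 0. Lengths are in m, angles in rad, forces in N, time in s.
With the tool pointing down it reaches from about 0.375 to 0.925 m from the base axis. Payload 5.7 kg.
Tool frame: the origin (TCP) lies on the centre line of the jaws, within the pads' length; the fingertips stand 19 mm ahead of it and the grasp point (between the pads) is the TCP; y points along the fingers, z is the direction in which the jaws open and shut, and the axes are right-handed (so a half turn about y gives the same grasp; the last joint's range is limited). The gripper opens to 88 mm and grips with 3 to 60 N. Pads are 20 mm wide; open, the fingers measure 115 mm over their backs; the gripper's body (75 mm by 178 mm) begins 61 mm behind the grasp point.
Start: joints at [-1.226, 0.359, 1.51, -0, 1.272, -0.115], TCP at [0.266, -0.538, 0.242] pointing down, gripper open.
Joint ranges: [-2.97, 2.97], [-1.01, 2.36], [0.21, 2.38], [-0.96, 4.11], [0.2, 2.71], [-2.98, 2.98]. Speed limits (rad/s): [2.39, 2.39, 3.14, 3.14, 3.14, 3.14].

## Interface

Orientations are given as a 3x3 rotation matrix whose columns are the frame's x, y, z axes.
In Python, from plant import read_state, grab_frame, camera_params, hand_in, look_for, tip_of gives the robot as it stands.
- The arm moves only by the tool arm_command, never from a script. Its arguments are lists of equal length, an entry for each row: "slide": the shift along the tool's x, y, z in mm, a list of three; "twist": the turn, a rotation vector about the tool's x, y, z in rad, a list of three; "gripper": the opening, from 0 (shut) to 1 (fully open). In form: {"slide": [[tx, ty, tz], ...], "twist": [[rx, ry, rz], ...], "gripper": [gripper, ...]}. A call has 1 to 5 rows; each row is the pose to reach, as a shift and turn from the pose commanded when the call began, along the tool's axes at that moment; what a row does not reach only later rows make up. A row lasts 1/10 s, in which the tool goes at most 50 mm and 8.59 degrees, less where a joint would pass 70% of its speed; a pose out of reach is approached as far as the arm can. A call with a gripper value outside its range is refused whole. The fingers move at their own pace and stop on an object; "force" is the grip in N (left out, the last holds). Time passes only in rows, so rows that repeat a pose let the fingers close. It gives the time, the measured TCP pose, the force and the opening at its end, in the units of the state.
- read_state(): the state, without advancing time (a new reading comes with each control period).
- grab_frame(name): name is "scene" or "top" or "wrist"; returns (picture, depth): 480x640x3 uint8, red, green, blue; 480x640 float32, m along the optical axis (not along the pixel's ray), 0 where there is no reading.
- camera_params(name): a dict with "fovy" (degrees; the focal length in pixels is half the picture's height over the tangent of half this angle, whatever the lens; pixels are square), "cx", "cy" (the principal point, pixels), "pose" (4x4, takes a point from camera to world coordinates). Camera axes: x right, y down, z forward; pixel columns grow to the right and rows downward; lengths in m; the calibration is good to about 2 mm. A picture is of the moment at which its call begins: read the wrist's pose just before it. camera_params takes no time and is no camera call; for the wrist camera it gives the pose at the moment of the call.
- hand_in(): hands the job in, once; it reports no verdict.
Trained networks look in the newest picture that a camera, given by its name, has taken for a name from the list of things; names that differ only in an ending like _2 or _b are one class to them, and where a whole thing is asked for, a point or a joint stands for the part that bears it (a point fixed in the world has none). Each returns a list of dicts, best first, with "confidence" (0 to 1); they miss things now and then, are a little off and sometimes report something else, mostly with a low value. They report only what shows in the picture. A call takes as long as a camera call.
- look_for(camera, name): "bbox" ([left, top, right, bottom] in pixels, round what is visible of it).
- tip_of(camera, name): "position" ([column, row] in pixels: a listed point, or the origin of a listed thing).
The state is a dict: "clock": time; "q": joint angles; "joint_velocities": joint speeds; "effort": joint torques, N m; "tool_pos": TCP position; "orientation": TCP orientation; "ft_force": force on the tool from outside, world axes, zero at the start; "wrist_torque": the same for the moment, N m; "gripper_width": finger opening in m.
Only numpy, scipy, OpenCV 4.12 (cv2) and the standard library are available. Lean on these libraries where they do the work, as an engineer would, in place of code of your own. Each camera call takes 0.05 s, during which the arm holds its last target. There are 200 camera calls.

## Working session

There is one attempt and no reset: what is moved stays moved. The work goes in short steps, Python scripts to look and compute and a tool call to move; the robot and the scene stay as the last step left them, time stands still between calls to the robot, and variables do not carry over. Pictures are saved under pics/ and viewed, about 8 in all and at most 12, crops included, and the job is handed in when it is done.

Besides the shell and the picture viewer there is one more tool, called after "Call:" as name(argument=value, ...) on one line, values as JSON. arm_command: Moves the arm, as the interface text tells. Its arguments: {"type":"object","properties":{"slide":{"type":"array"},"twist":{"type":"array"},"gripper":{"type":"array"},"force":{"type":"number"}},"required":["slide","twist","gripper"]}

```bash
ls; mkdir -p pics
cat > h.py <<'E'
import numpy as np, cv2
from plant import *
def K(n):
    c=camera_params(n); f=240/np.tan(np.radians(c["fovy"])/2); return f,c["cx"],c["cy"],np.array(c["pose"])
def cloud(n,d):
    f,cx,cy,T=K(n); v,u=np.mgrid[0:480,0:640]
    P=np.stack([(u-cx)/f*d,(v-cy)/f*d,d],-1)
    return P@T[:3,:3].T+T[:3,3]
def onz(n,px,z):
    f,cx,cy,T=K(n); r=T[:3,:3]@np.array([(px[0]-cx)/f,(px[1]-cy)/f,1]); return T[:3,3]+r*(z-T[2,3])/r[2]
def proj(n,P):
    f,cx,cy,T=K(n); p=T[:3,:3].T@(np.array(P)-T[:3,3]); return p[0]/p[2]*f+cx,p[1]/p[2]*f+cy
def save(n,im): cv2.imwrite(f"pics/{n}.png",im[:,:,::-1])
E
cat > a.py <<'E'
from h import *
np.set_printoptions(precision=4,suppress=True)
s=read_state(); print(s["clock"],s["tool_pos"],s["orientation"],s["gripper_width"],s["ft_force"])
ims=[]
for n in("top","scene"):
    im,d=grab_frame(n); ims.append(im); np.save(n,d); save(n,im); print(n,K(n)[3])
    C=cloud(n,d)
    for t in("stand","post","bangle","thin_bangle","tin","cream_jar","brush","mirror"):
        r=look_for(n,t)[:1]; p=tip_of(n,t)[:1]
        z=.188 if t=="post" else 0
        print(t,[(x["bbox"],round(x["confidence"],2)) for x in r],[(x["position"],round(x["confidence"],2),onz(n,x["position"],z)) for x in p])
E
python3 a.py
```

```text
pics
0.0 [ 0.266  -0.5371  0.2408] [[-0.8962 -0.0006  0.4437]
 [-0.4437  0.0017 -0.8962]
 [-0.0002 -1.     -0.0018]] 0.0876176739720972 [-0.7748  0.0396 -0.1273]
top [[ 0.0281 -0.9955  0.0906  0.5251]
 [-0.9994 -0.0299 -0.0194  0.0702]
 [ 0.022  -0.09   -0.9957  0.9924]
 [ 0.      0.      0.      1.    ]]
stand [([246.3, 229.1, 318.1, 295.4], 0.62)] []
post [([254.5, 232.0, 304.1, 288.9], 0.83)] [([277.4, 259.6], 0.74, array([0.5556, 0.1369, 0.188 ]))]
bangle [([451.5, 264.7, 495.0, 297.9], 0.83)] [([471.2, 285.2], 0.72, array([ 0.5172, -0.2909,  0.    ]))]
thin_bangle [([414.1, 217.2, 443.8, 245.1], 0.7)] [([429.2, 230.4], 0.51, array([ 0.6401, -0.1938,  0.    ]))]
tin [([398.2, 297.7, 433.1, 330.6], 0.95)] [([411.7, 311.4], 0.72, array([ 0.4544, -0.155 ,  0.    ]))]
cream_jar [([183.6, 178.7, 213.1, 207.1], 0.88)] [([200.1, 197.6], 0.86, array([0.6996, 0.3346, 0.    ]))]
brush [([313.3, 108.8, 353.8, 210.3], 0.72)] [([337.4, 161.3], 0.83, array([0.7952, 0.0219, 0.    ]))]
mirror [([128.0, 265.0, 184.3, 383.6], 0.83)] [([159.9, 312.5], 0.92, array([0.4371, 0.41  , 0.    ]))]
scene [
[... 254 characters left out ...]
334.8, 166.7, 388.3, 257.6], 0.72)] [([358.1, 191.1], 0.65, array([0.5623, 0.1286, 0.188 ]))]
bangle [([134.9, 261.6, 178.5, 294.6], 0.97)] [([159.4, 281.6], 0.71, array([ 0.5359, -0.29  ,  0.    ]))]
thin_bangle [] [([206.5, 307.8], 0.84, array([ 0.6377, -0.1955,  0.    ]))]
tin [([208.5, 234.2, 235.2, 258.3], 0.67)] [([225.4, 250.8], 0.97, array([ 0.4547, -0.1467,  0.    ]))]
cream_jar [([451.7, 270.0, 487.2, 308.8], 0.92)] [([467.5, 296.2], 0.88, array([ 0.7068,  0.3281, -0.    ]))]
brush [([308.9, 299.1, 347.0, 393.5], 0.95)] [([328.4, 347.4], 0.81, array([ 0.7911,  0.0219, -0.    ]))]
mirror [([424.2, 186.1, 490.2, 241.0], 0.82)] [([454.2, 221.2], 0.67, array([0.4443, 0.4003, 0.    ]))]
```

Run:
```python
from h import *
a=cv2.imread("pics/top.png")[90:400,110:520]; b=cv2.imread("pics/scene.png")[140:400,110:510]
a=cv2.resize(a,(400,302)); a=cv2.resize(a,None,fx=1.0,fy=1.0)
b2=cv2.resize(cv2.imread("pics/scene.png")[150:310,120:410],(790,436))
cv2.imwrite("pics/c1.png",b2)
cv2.imwrite("pics/c2.png",cv2.resize(cv2.imread("pics/top.png")[95:395,110:520],(800,585)))
# post & bangle from depth
for n in("top","scene"):
    d=np.load(n+".npy"); C=cloud(n,d); C[d==0]=9
    R=np.abs(C[...,0]-.56)+np.abs(C[...,1]-.135)<.1
    for lo,hi in((.18,.2),(.205,.235),(.235,.25)):
        m=R&(C[...,2]>lo)&(C[...,2]<hi); p=C[m]; print(n,lo,len(p),p.mean(0) if len(p) else 0,p.min(0) if len(p) else 0,p.max(0) if len(p) else 0)
    m=(np.hypot(C[...,0]-.525,C[...,1]+.29)<.07)&(C[...,2]>.011)&(C[...,2]<.03); p=C[m]; print("bangle",len(p),p.min(0),p.max(0),(p.min(0)+p.max(0))/2)
```

```text
top 0.18 2182 [0.5531361  0.13534594 0.18812326] [0.50516285 0.08598901 0.1836616 ] [0.6031665  0.18452046 0.1999224 ]
top 0.205 18 [0.55054896 0.1299274  0.22097968] [0.54481577 0.12670878 0.20533353] [0.558093   0.14255314 0.23480055]
top 0.235 78 [0.55350741 0.13532945 0.23960684] [0.54595023 0.12812551 0.23562168] [0.56177504 0.14393071 0.2430561 ]
bangle 458 [ 0.48649999 -0.33522784  0.01100375] [ 0.56989896 -0.24876644  0.02130124] [ 0.52819948 -0.29199714  0.01615249]
scene 0.18 1049 [0.5639907  0.13262568 0.18790149] [0.50547234 0.08445087 0.18005099] [0.60772734 0.18422459 0.19985608]
scene 0.205 123 [0.56088162 0.13364419 0.2207554 ] [0.55432223 0.12602943 0.20524901] [0.56737504 0.14317285 0.23483129]
scene 0.235 38 [0.55745313 0.13415148 0.23899181] [0.54920802 0.12640666 0.23527673] [0.56792173 0.14344206 0.24140569]
bangle 435 [ 0.48466142 -0.33598187  0.01101553] [ 0.57618812 -0.25085377  0.02179033] [ 0.53042477 -0.29341782  0.01640293]
```

View pics/c1.png

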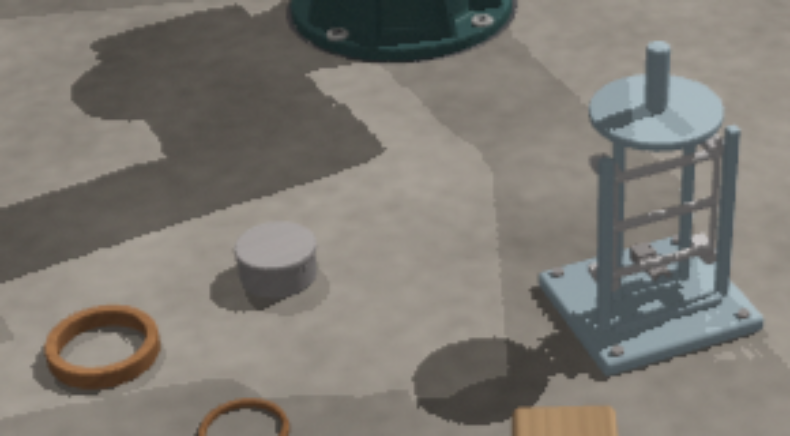

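View pics/c2.png

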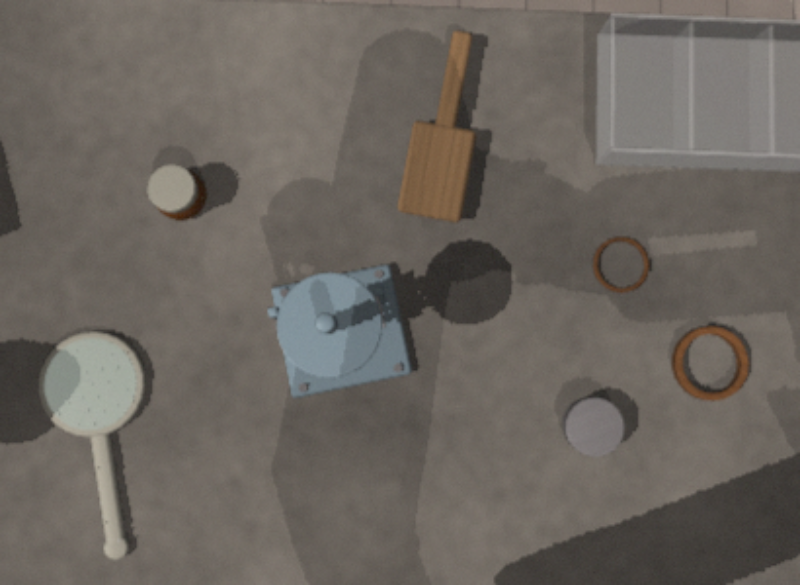

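Run:
```python
from h import *
np.set_printoptions(precision=4,suppress=True)
im=cv2.imread("pics/scene.png"); d=np.load("scene.npy"); C=cloud("scene",d)
print("f",K("scene")[0])
x0,x1,y0,y1=312,405,160,290
# depth points image: for few columns list z,x where in stand region
for u in (350,355,365,372):
    print(u,[(v,*np.round(C[v,u]*1000).astype(int)) for v in range(196,275,1) if d[v,u]>0 and 20<C[v,u,2]*1000<185 and abs(C[v,u,0]-.56)<.05])
cv2.imwrite("pics/c3.png",cv2.resize(im[190:290,315:405],(720,800)[0:2] if 0 else (540,600),interpolation=cv2.INTER_CUBIC))
d=np.load("top.npy"); C2=cloud("top",d)
m=(C2[...,2]>.007)&(C2[...,2]<.022)&(abs(C2[...,0]-.555)<.11)&(abs(C2[...,1]-.135)<.11)
print(cv2.minAreaRect((C2[m][:,:2]*1000).astype(np.float32)))
```

```text
f 605.6807762000099
350 [(202, np.int64(593), np.int64(105), np.int64(184)), (203, np.int64(596), np.int64(104), np.int64(184)), (212, np.int64(584), np.int64(108), np.int64(155)), (213, np.int64(585), np.int64(107), np.int64(153)), (214, np.int64(586), np.int64(107), np.int64(151)), (215, np.int64(585), np.int64(108), np.int64(148)), (230, np.int64(582), np.int64(109), np.int64(109)), (231, np.int64(586), np.int64(108), np.int64(110)), (232, np.int64(586), np.int64(108), np.int64(107)), (233, np.int64(589), np.int64(108), np.int64(107)), (247, np.int64(580), np.int64(110), np.int64(65)), (248, np.int64(583), np.int64(110), np.int64(64)), (249, np.int64(585), np.int64(110), np.int64(63)), (250, np.int64(586), np.int64(109), np.int64(61)), (253, np.int64(555), np.int64(117), np.int64(29)), (254, np.int64(560), np.int64(116), np.int64(30)), (255, np.int64(559), np.int64(116), np.int64(27)), (256, np.int64(560), np.int64(116), np.int64(24)), (257, np.int64(561), np.int64(116), np.int64(23)), (266, np.int64(591), np.int64(109), np.int64(22)), (267, np.int64(593), np.int64(109), np.int64(
[... 4717 characters left out ...]
4(570), np.int64(161), np.int64(60)), (244, np.int64(577), np.int64(159), np.int64(63)), (245, np.int64(553), np.int64(166), np.int64(42)), (246, np.int64(551), np.int64(167), np.int64(38)), (247, np.int64(549), np.int64(168), np.int64(33)), (248, np.int64(552), np.int64(167), np.int64(33)), (249, np.int64(553), np.int64(166), np.int64(31)), (250, np.int64(553), np.int64(167), np.int64(28)), (251, np.int64(552), np.int64(167), np.int64(25)), (252, np.int64(552), np.int64(167), np.int64(22)), (260, np.int64(581), np.int64(159), np.int64(23)), (262, np.int64(585), np.int64(159), np.int64(21))]
((553.578369140625, 135.9168701171875), (129.97096252441406, 140.13165283203125), 13.384267807006836)
```

View pics/c3.png

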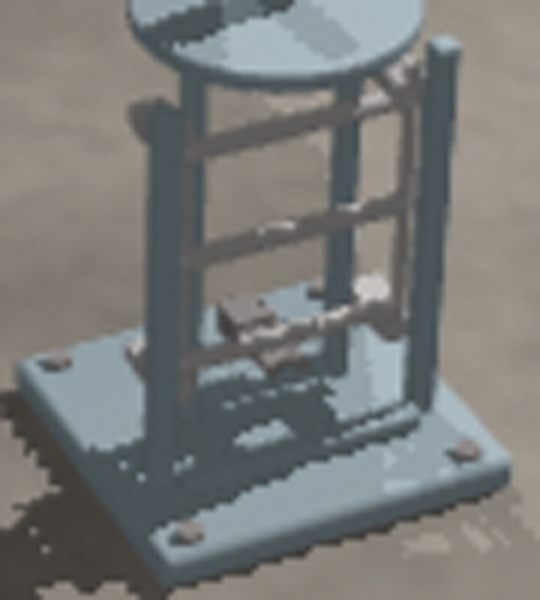

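The pale blue stand is about (0.554, 0.135), yawed about 13°, with the three rungs clear of the background. The wide bangle is at about (0.529, -0.293). The rung centres measure about z = 62, 106 and 150 mm, so the strip offset is about -5 mm. Raising to slide ≈ 0.100 then suits any offset.

Call:
arm_command(slide=[[-37,-12,-32],[-74,-24,-63],[-111,-36,-95],[-148,-48,-126],[-186,-58,-158]], twist=[[0,0,0],[0,0,0],[0,0,0],[0,0,0],[0,0,0]], gripper=[1,1,1,1,1], force=20)

```text
clock: 2.2
tool_pos: [0.363, -0.3128, 0.3003]
orientation: [[-0.896, 0.001, 0.443], [-0.443, -0.001, -0.896], [-0.0, -1.0, 0.001]]
ft_force: [0.6, 0.3, -0.9]
gripper_width: 0.0881
```

Call:
arm_command(slide=[[-37,0,-32],[-74,0,-63],[-111,0,-95],[-148,0,-126],[-185,0,-158]], twist=[[0,0,0],[0,0,0],[0,0,0],[0,0,0],[0,0,0]], gripper=[1,1,1,1,1])

```text
clock: 2.7
tool_pos: [0.4587, -0.0888, 0.2998]
orientation: [[-0.896, 0.001, 0.444], [-0.444, -0.0, -0.896], [-0.001, -1.0, 0.001]]
ft_force: [0.5, 0.2, 0.4]
gripper_width: 0.0878
```

Call:
arm_command(slide=[[-37,0,-32],[-74,0,-63],[-111,0,-95],[-148,0,-126],[-185,0,-158]], twist=[[0,0,0],[0,0,0],[0,0,0],[0,0,0],[0,0,0]], gripper=[1,1,1,1,1])

```text
clock: 3.2
tool_pos: [0.5543, 0.1351, 0.2997]
orientation: [[-0.896, 0.0, 0.444], [-0.444, -0.0, -0.896], [-0.0, -1.0, 0.0]]
ft_force: [0.9, -0.5, -0.4]
gripper_width: 0.0877
```

```bash
cat > w.py <<'E'
from h import *
np.set_printoptions(precision=4,suppress=True)
s=read_state(); T=K("wrist"); im,d=grab_frame("wrist"); save("w1",im); C=cloud("wrist",d); C[d==0]=9
print(s["tool_pos"],s["ft_force"],T[3])
tp=np.array(s["tool_pos"])
for lo,hi in((.18,.196),(.205,.234),(.234,.246)):
    m=(np.hypot(C[...,0]-.5545,C[...,1]-.135)<.065)&(C[...,2]>lo)&(C[...,2]<hi); p=C[m]
    if len(p): print(lo,len(p),p.mean(0),(p.min(0)+p.max(0))/2,p.max(0)-p.min(0))
E
python3 w.py
```

```text
[0.5543 0.1351 0.2997] [ 0.9134 -0.4708 -0.4141] [[ 0.4439 -0.8679 -0.2229  0.615 ]
 [-0.8961 -0.4299 -0.1108  0.1646]
 [ 0.0004  0.2489 -0.9685  0.4436]
 [ 0.      0.      0.      1.    ]]
0.18 18079 [0.5598 0.1428 0.1889] [0.5568 0.1414 0.1891] [0.0998 0.0993 0.0138]
0.205 411 [0.5632 0.1444 0.2205] [0.5603 0.1424 0.2195] [0.0114 0.0155 0.0289]
0.234 948 [0.558  0.1418 0.2399] [0.5572 0.1412 0.2384] [0.0174 0.0175 0.0087]
```

View pics/w1.png

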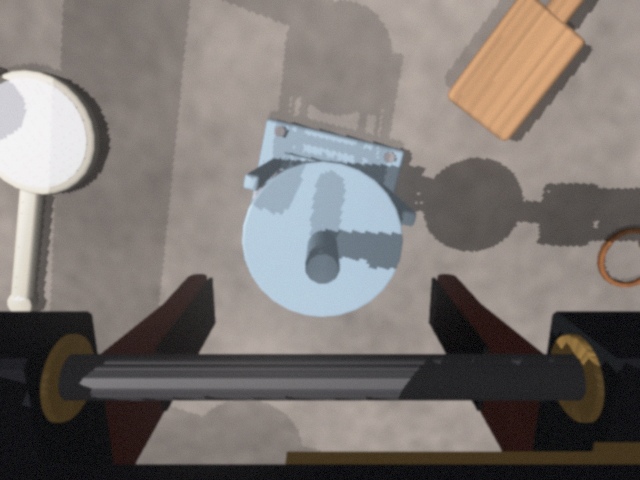

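The post is midway between the fingers in the wrist view: post at column 322, finger midpoint about 322. I'll go down and grip.

Call:
arm_command(slide=[[-1,20,0],[-1,42,0],[-1,64,0],[-1,78,0],[-1,85,0]], twist=[[0,0,0],[0,0,0],[0,0,0],[0,0,0],[0,0,0]], gripper=[1,1,1,1,0.6], force=20)

```text
clock: 3.75
tool_pos: [0.5537, 0.1332, 0.213]
orientation: [[-0.896, -0.003, 0.444], [-0.444, -0.0, -0.896], [0.002, -1.0, -0.001]]
ft_force: [0.7, 0.3, 0.1]
gripper_width: 0.0828
```

Call:
arm_command(slide=[[0,0,0],[0,0,0],[0,0,0],[0,0,0],[0,0,0]], twist=[[0,0,0],[0,0,0],[0,0,0],[0,0,0],[0,0,0]], gripper=[0.4,0.25,0,0,0], force=20)

```text
clock: 4.25
tool_pos: [0.555, 0.1335, 0.2151]
orientation: [[-0.896, 0.001, 0.444], [-0.444, 0.0, -0.896], [-0.001, -1.0, 0.0]]
ft_force: [-0.9, -0.4, 0.5]
gripper_width: 0.0435
```

Call:
arm_command(slide=[[0,0,0],[0,0,0],[0,0,0],[0,0,0],[0,0,0]], twist=[[0,0,0],[0,0,0],[0,0,0],[0,0,0],[0,0,0]], gripper=[0,0,0,0,0])

```text
clock: 4.75
tool_pos: [0.5541, 0.1347, 0.2145]
orientation: [[-0.896, -0.001, 0.444], [-0.444, 0.002, -0.896], [0.0, -1.0, -0.002]]
ft_force: [-2.0, 5.7, 2.3]
gripper_width: 0.0177
```

Call:
arm_command(slide=[[0,0,-1],[0,0,-2],[0,0,-2]], twist=[[0,0,0],[0,0,0],[0,0,0]], gripper=[0,0,0])

```text
clock: 5.05
tool_pos: [0.5541, 0.1347, 0.2145]
orientation: [[-0.896, 0.0, 0.444], [-0.444, -0.001, -0.896], [0.0, -1.0, 0.001]]
ft_force: [0.1, -3.1, -0.2]
gripper_width: 0.0177
```

Call:
arm_command(slide=[[0,-2,0.5],[0,-5,0.5],[0,-9,0.5],[0,-14,0.5],[0,-20,0.5]], twist=[[0,0,0],[0,0,0],[0,0,0],[0,0,0],[0,0,0]], gripper=[0,0,0,0,0])

```text
clock: 5.55
tool_pos: [0.554, 0.1347, 0.2347]
orientation: [[-0.896, -0.0, 0.444], [-0.444, -0.0, -0.896], [0.0, -1.0, -0.0]]
ft_force: [4.4, -0.3, -8.2]
gripper_width: 0.0178
```

Call:
arm_command(slide=[[0,-8,0],[0,-16,0],[0,-24,0],[0,-32,0],[0,-40,0]], twist=[[0,0,0],[0,0,0],[0,0,0],[0,0,0],[0,0,0]], gripper=[0,0,0,0,0])

```text
clock: 6.05
tool_pos: [0.554, 0.1348, 0.2753]
orientation: [[-0.896, 0.0, 0.444], [-0.444, -0.0, -0.896], [-0.0, -1.0, 0.0]]
ft_force: [3.7, -2.0, -7.7]
gripper_width: 0.0177
```

Call:
arm_command(slide=[[0,-8,0],[0,-16,0],[0,-24,0],[0,-32,0],[0,-39,0]], twist=[[0,0,0],[0,0,0],[0,0,0],[0,0,0],[0,0,0]], gripper=[0,0,0,0,0])

```text
clock: 6.55
tool_pos: [0.554, 0.1347, 0.3142]
orientation: [[-0.896, 0.0, 0.444], [-0.444, -0.0, -0.896], [-0.0, -1.0, 0.0]]
ft_force: [3.8, -1.7, -9.1]
gripper_width: 0.0179
```

Call:
arm_command(slide=[[0,0,0],[0,0,0],[0,0,0],[0,0,0]], twist=[[0,0,0],[0,0,0],[0,0,0],[0,0,0]], gripper=[0,0,0,0])

```text
clock: 6.95
tool_pos: [0.554, 0.1347, 0.3133]
orientation: [[-0.896, -0.0, 0.444], [-0.444, -0.0, -0.896], [0.0, -1.0, -0.0]]
ft_force: [3.6, -2.8, -6.1]
gripper_width: 0.0178
```

```bash
cat > s.py <<'E'
from h import *
import sys
np.set_printoptions(precision=4,suppress=True)
s=read_state(); print(s["clock"],s["tool_pos"],s["ft_force"])
im,d=grab_frame("scene"); C=cloud("scene",d); C[d==0]=9
m=(np.hypot(C[...,0]-.556,C[...,1]-.135)<.049)&(C[...,2]>.2)&(C[...,2]<.33)
print("plate z mode:",np.histogram(C[m][:,2],bins=np.arange(.2,.34,.005)))
p=cv2.resize(im[130:290,315:405],(450,800)[0:1]+(600,) if 0 else (338,600),interpolation=cv2.INTER_CUBIC); save(sys.argv[1],p)
E
python3 s.py s2
```

```text
6.95 [0.554  0.1347 0.3133] [ 3.584  -2.7629 -6.0934]
plate z mode: (array([ 21,  25,  20,  22,  22,  25,  22,  23,  22,  24,  16,  11,  12,
         2,   0,  19, 113, 717,  15,  52,  51,  52,  53,  52,  49,  56,
         0,   0]), array([0.2  , 0.205, 0.21 , 0.215, 0.22 , 0.225, 0.23 , 0.235, 0.24 ,
       0.245, 0.25 , 0.255, 0.26 , 0.265, 0.27 , 0.275, 0.28 , 0.285,
       0.29 , 0.295, 0.3  , 0.305, 0.31 , 0.315, 0.32 , 0.325, 0.33 ,
       0.335, 0.34 ]))
```

View pics/s2.png

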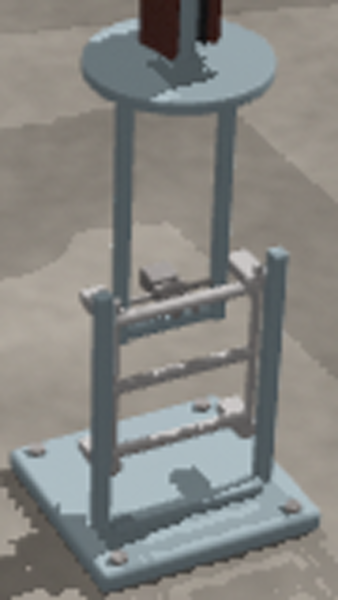

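Plate top is at about 0.2875, so slide ≈ 0.099. The pawl is above rung 2 and just under rung 3, which it has not passed. Now I'll lower it, slowing down near the seat.

Call:
arm_command(slide=[[0,4,0.5],[0,9,0.5],[0,14,0.5],[0,18,0.5],[0,20,0.5]], twist=[[0,0,0],[0,0,0],[0,0,0],[0,0,0],[0,0,0]], gripper=[0,0,0,0,0])

```text
clock: 7.5
tool_pos: [0.554, 0.1347, 0.2928]
orientation: [[-0.896, -0.001, 0.444], [-0.444, 0.001, -0.896], [0.0, -1.0, -0.001]]
ft_force: [1.9, 1.5, -5.4]
gripper_width: 0.0176
```

Call:
arm_command(slide=[[0,0.8,0],[0,1.5,0],[0,2,0],[0,2.5,0],[0,2.5,0]], twist=[[0,0,0],[0,0,0],[0,0,0],[0,0,0],[0,0,0]], gripper=[0,0,0,0,0])

```text
clock: 8.0
tool_pos: [0.5541, 0.1347, 0.291]
orientation: [[-0.896, -0.0, 0.444], [-0.444, 0.001, -0.896], [0.0, -1.0, -0.001]]
ft_force: [1.2, 3.5, -6.0]
gripper_width: 0.0174
```

Call:
arm_command(slide=[[0,0.6,0],[0,1.2,0],[0,1.8,0],[0,2,0],[0,2,0]], twist=[[0,0,0],[0,0,0],[0,0,0],[0,0,0],[0,0,0]], gripper=[0,0,0,0,0])

```text
clock: 8.5
tool_pos: [0.5541, 0.1347, 0.2888]
orientation: [[-0.896, -0.0, 0.444], [-0.444, 0.001, -0.896], [0.0, -1.0, -0.001]]
ft_force: [0.7, 6.2, -5.8]
gripper_width: 0.0172
```

Call:
arm_command(slide=[[0,0.5,-0.5],[0,1,-1],[0,1.5,-1],[0,2,-1],[0,2,-1]], twist=[[0,0,0],[0,0,0],[0,0,0],[0,0,0],[0,0,0]], gripper=[0,0,0,0,0])

```text
clock: 9.0
tool_pos: [0.5541, 0.1348, 0.2869]
orientation: [[-0.896, 0.0, 0.444], [-0.444, -0.001, -0.896], [0.0, -1.0, 0.001]]
ft_force: [2.7, -0.5, -6.4]
gripper_width: 0.0176
```

Call:
arm_command(slide=[[0,0.4,0],[0,0.8,0],[0,1.2,0],[0,1.5,0],[0,1.5,0]], twist=[[0,0,0],[0,0,0],[0,0,0],[0,0,0],[0,0,0]], gripper=[0,0,0,0,0])

```text
clock: 9.5
tool_pos: [0.554, 0.1348, 0.2855]
orientation: [[-0.896, 0.0, 0.444], [-0.444, -0.001, -0.896], [0.0, -1.0, 0.001]]
ft_force: [1.9, -3.3, -5.9]
gripper_width: 0.0176
```

Call:
arm_command(slide=[[0,0.4,0.3],[0,0.8,0.3],[0,1.2,0.3],[0,1.2,0.3]], twist=[[0,0,0],[0,0,0],[0,0,0],[0,0,0]], gripper=[0,0,0,0])

```text
clock: 9.9
tool_pos: [0.554, 0.1348, 0.2842]
orientation: [[-0.896, 0.0, 0.444], [-0.444, -0.0, -0.896], [0.0, -1.0, 0.0]]
ft_force: [2.8, -4.2, -5.4]
gripper_width: 0.0177
```

Call:
arm_command(slide=[[0,0.4,0],[0,0.8,0],[0,1.2,0],[0,1.2,0]], twist=[[0,0,0],[0,0,0],[0,0,0],[0,0,0]], gripper=[0,0,0,0])

```text
clock: 10.3
tool_pos: [0.554, 0.1348, 0.2831]
orientation: [[-0.896, 0.0, 0.444], [-0.444, -0.0, -0.896], [-0.0, -1.0, 0.0]]
ft_force: [3.6, -3.8, -6.1]
gripper_width: 0.0179
```

Call:
arm_command(slide=[[0,0.4,0.3],[0,0.8,0.3],[0,1.2,0.3],[0,1.2,0.3]], twist=[[0,0,0],[0,0,0],[0,0,0],[0,0,0]], gripper=[0,0,0,0])

```text
clock: 10.7
tool_pos: [0.554, 0.1348, 0.2818]
orientation: [[-0.896, -0.0, 0.444], [-0.444, 0.0, -0.896], [0.0, -1.0, -0.0]]
ft_force: [1.9, -3.8, -6.5]
gripper_width: 0.0178
```

Call:
arm_command(slide=[[0,0.4,0],[0,0.8,0],[0,1.2,0],[0,1.2,0]], twist=[[0,0,0],[0,0,0],[0,0,0],[0,0,0]], gripper=[0,0,0,0])

```text
clock: 11.1
tool_pos: [0.554, 0.1348, 0.2806]
orientation: [[-0.896, -0.0, 0.444], [-0.444, 0.0, -0.896], [0.0, -1.0, -0.0]]
ft_force: [2.7, -3.1, -5.8]
gripper_width: 0.0173
```

Call:
arm_command(slide=[[0,0.4,0.3],[0,0.8,0.3],[0,1.2,0.3],[0,1.2,0.3]], twist=[[0,0,0],[0,0,0],[0,0,0],[0,0,0]], gripper=[0,0,0,0])

```text
clock: 11.5
tool_pos: [0.5541, 0.1347, 0.2799]
orientation: [[-0.896, -0.0, 0.444], [-0.444, 0.001, -0.896], [-0.0, -1.0, -0.001]]
ft_force: [0.5, -0.3, -1.2]
gripper_width: 0.0175
```

```bash
sed -i 's/im\[130:290,315:405\]/im[160:260,325:395]/; s/(338,600)/(560,800)/' s.py; sed -i 's/(560,800)/(420,600)/' s.py; python3 s.py s3
```

```text
11.5 [0.5541 0.1347 0.2799] [ 0.5224 -0.3155 -1.2185]
plate z mode: (array([ 20,  22,  20,  14,  11,  11,   5,   0,   0,  51, 721,  60,  35,
        47,  50,  54,  52,  47,  53,  49,  61,  57,  58,  64,  57,  41,
         0,   0]), array([0.2  , 0.205, 0.21 , 0.215, 0.22 , 0.225, 0.23 , 0.235, 0.24 ,
       0.245, 0.25 , 0.255, 0.26 , 0.265, 0.27 , 0.275, 0.28 , 0.285,
       0.29 , 0.295, 0.3  , 0.305, 0.31 , 0.315, 0.32 , 0.325, 0.33 ,
       0.335, 0.34 ]))
```

View pics/s3.png

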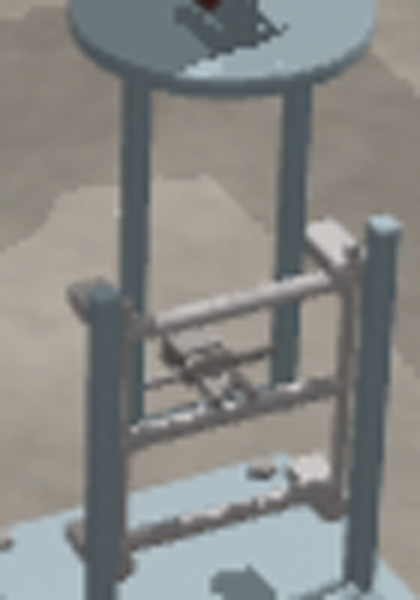

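The load on the wrist fell from 6 N to 1 N, and the image shows the pawl on the middle rung, so it is seated at slide ≈ 0.065. I'll ease down a hair and let go.

Call:
arm_command(slide=[[0,0.3,0],[0,0.3,0]], twist=[[0,0,0],[0,0,0]], gripper=[0,0])

```text
clock: 11.75
tool_pos: [0.5541, 0.1347, 0.2797]
orientation: [[-0.896, 0.0, 0.444], [-0.444, 0.001, -0.896], [-0.0, -1.0, -0.0]]
ft_force: [-2.3, -0.7, 3.1]
gripper_width: 0.0175
```

Call:
arm_command(slide=[[0,0,0],[0,0,0],[0,0,0],[0,0,0],[0,0,0]], twist=[[0,0,0],[0,0,0],[0,0,0],[0,0,0],[0,0,0]], gripper=[0.3,0.5,0.7,0.8,0.8])

```text
clock: 12.25
tool_pos: [0.5543, 0.1345, 0.2792]
orientation: [[-0.896, -0.0, 0.444], [-0.444, 0.0, -0.896], [-0.0, -1.0, -0.0]]
ft_force: [-0.2, 0.5, 1.2]
gripper_width: 0.0539
```

Call:
arm_command(slide=[[0,-10,0],[0,-25,0],[0,-45,0],[0,-65,0],[0,-85,0]], twist=[[0,0,0],[0,0,0],[0,0,0],[0,0,0],[0,0,0]], gripper=[0.8,0.8,0.8,0.8,0.8])

```text
clock: 12.75
tool_pos: [0.5542, 0.1345, 0.3658]
orientation: [[-0.896, 0.001, 0.444], [-0.444, 0.0, -0.896], [-0.001, -1.0, 0.0]]
ft_force: [-0.0, 1.0, -0.4]
gripper_width: 0.0703
```

Run:
```python
from h import *
np.set_printoptions(precision=4,suppress=True)
s=read_state(); print(s["clock"],s["tool_pos"],s["ft_force"],s["gripper_width"])
for n in("scene",):
    im,d=grab_frame(n); C=cloud(n,d); C[d==0]=9
    m=(np.hypot(C[...,0]-.556,C[...,1]-.135)<.045)&(C[...,2]>.2)&(C[...,2]<.3)
    h,b=np.histogram(C[m][:,2],bins=np.arange(.2,.3,.002)); i=h.argmax(); print(n,b[i],h[i])
    m=(np.hypot(C[...,0]-.554,C[...,1]-.135)<.02)&(C[...,2]>.265)&(C[...,2]<.296);p=C[m];print((p.min(0)+p.max(0))/2,p.mean(0),np.ptp(p,0))
```

```text
12.75 [0.5542 0.1345 0.3658] [-0.003   1.0184 -0.397 ] 0.07032823782070378
scene 0.25200000000000006 436
[0.56   0.1344 0.2805] [0.5608 0.1336 0.2804] [0.0166 0.0173 0.0308]
```

The section stays at slide ≈ 0.065 with nothing touching it. Now the bangle: I'll take its band on the far (+z tool) side, TCP target about (0.545, -0.327).

Call:
arm_command(slide=[[21,0,41],[42,0,82],[64,0,123],[85,0,164],[106,15,205]], twist=[[0,0,0],[0,0,0],[0,0,0],[0,0,0],[0,0,0]], gripper=[0.8,0.7,0.6,0.5,0.5])

```text
clock: 13.3
tool_pos: [0.5512, -0.0984, 0.3512]
orientation: [[-0.896, 0.005, 0.444], [-0.444, -0.001, -0.896], [-0.004, -1.0, 0.003]]
ft_force: [0.0, -0.1, -1.1]
gripper_width: 0.0448
```

Call:
arm_command(slide=[[21,25,41],[42,55,82],[64,90,123],[85,125,164],[106,160,205]], twist=[[0,0,0],[0,0,0],[0,0,0],[0,0,0],[0,0,0]], gripper=[0.5,0.5,0.5,0.5,0.5])

```text
clock: 13.8
tool_pos: [0.5464, -0.3038, 0.2071]
orientation: [[-0.896, 0.001, 0.444], [-0.444, -0.0, -0.896], [-0.001, -1.0, 0.001]]
ft_force: [0.5, 0.1, 0.2]
gripper_width: 0.044
```

Call:
arm_command(slide=[[0,20,0],[0,40,0],[0,40,0]], twist=[[0,0,0],[0,0,0],[0,0,0]], gripper=[0.5,0.5,0.5])

```text
clock: 14.1
tool_pos: [0.5446, -0.3013, 0.165]
orientation: [[-0.897, -0.005, 0.443], [-0.443, 0.004, -0.897], [0.003, -1.0, -0.005]]
ft_force: [-0.2, 0.4, -0.7]
gripper_width: 0.0439
```

Run:
```python
from h import *
np.set_printoptions(precision=4,suppress=True)
s=read_state(); print(s["clock"],s["tool_pos"],s["ft_force"],s["gripper_width"],K("wrist")[1:3])
im,d=grab_frame("wrist"); save("w2",im); C=cloud("wrist",d); C[d==0]=9
m=(np.hypot(C[...,0]-.53,C[...,1]+.29)<.07)&(C[...,2]>.008)&(C[...,2]<.025)
hsv=cv2.cvtColor(im,cv2.COLOR_RGB2HSV); m&=(hsv[...,1]>100)
p=C[m]; print(len(p),(p.min(0)+p.max(0))/2,np.ptp(p,0))
if len(p)>20: print(cv2.minEnclosingCircle((p[:,:2]*1000).astype(np.float32)))
```

```text
14.1 [ 0.5446 -0.3013  0.165 ] [-0.1838  0.3527 -0.6663] 0.04390559485101692 (321.7470443475428, 238.3059410107451)
4033 [ 0.5305 -0.295   0.0146] [0.0844 0.0843 0.0128]
((530.463134765625, -294.9018249511719), 42.553550720214844)
```

View pics/w2.png

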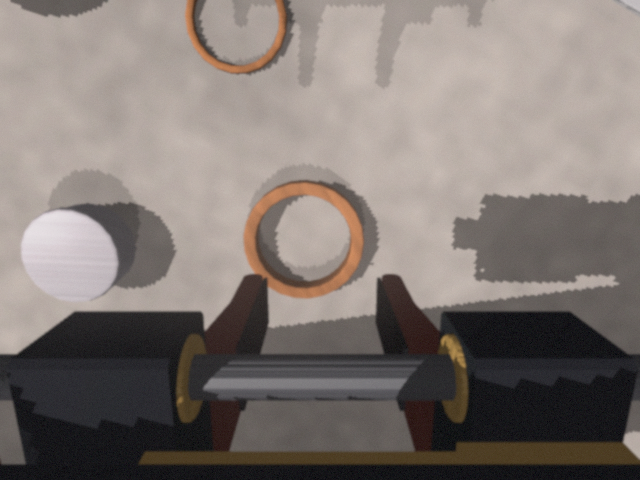

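The bangle centre is about (0.530, -0.293), and the three cameras agree to within 3 mm. The thin bangle and tin are well clear. Next I'll shift over the band, go down and close gently.

Call:
arm_command(slide=[[5,20,12],[10,50,24],[10,80,24],[10,105,24],[10,120,24]], twist=[[0,0,0],[0,0,0],[0,0,0],[0,0,0],[0,0,0]], gripper=[0.5,0.5,0.5,0.5,0.5])

```text
clock: 14.65
tool_pos: [0.5485, -0.3278, 0.0477]
orientation: [[-0.896, 0.0, 0.444], [-0.444, 0.0, -0.896], [-0.0, -1.0, -0.0]]
ft_force: [-0.0, 0.5, 0.2]
gripper_width: 0.0443
```

Call:
arm_command(slide=[[0,0,0],[0,0,0]], twist=[[0,0,0],[0,0,0]], gripper=[0.5,0.5])

```text
clock: 14.85
tool_pos: [0.5491, -0.3284, 0.0493]
orientation: [[-0.896, 0.001, 0.444], [-0.444, -0.001, -0.896], [-0.001, -1.0, 0.001]]
ft_force: [0.9, 0.5, 0.8]
gripper_width: 0.0439
```

Call:
arm_command(slide=[[2,10,-2],[2,20,-2],[2,26,-2],[2,26,-2]], twist=[[0,0,0],[0,0,0],[0,0,0],[0,0,0]], gripper=[0.5,0.5,0.5,0.3], force=10)

```text
clock: 15.25
tool_pos: [0.5448, -0.3266, 0.021]
orientation: [[-0.896, -0.002, 0.444], [-0.444, 0.001, -0.896], [0.001, -1.0, -0.002]]
ft_force: [0.2, 0.2, 0.1]
gripper_width: 0.0388
```

Call:
arm_command(slide=[[0,0,0],[0,0,0],[0,0,0],[0,0,0],[0,0,0]], twist=[[0,0,0],[0,0,0],[0,0,0],[0,0,0],[0,0,0]], gripper=[0.2,0,0,0,0])

```text
clock: 15.75
tool_pos: [0.5458, -0.3273, 0.0223]
orientation: [[-0.896, 0.0, 0.444], [-0.444, -0.0, -0.896], [-0.0, -1.0, 0.0]]
ft_force: [-0.5, -0.3, -0.1]
gripper_width: 0.008
```

Call:
arm_command(slide=[[0,-2,0],[0,-6,0],[0,-12,0],[0,-20,0],[0,-30,0]], twist=[[0,0,0],[0,0,0],[0,0,0],[0,0,0],[0,0,0]], gripper=[0,0,0,0,0])

```text
clock: 16.25
tool_pos: [0.5455, -0.3271, 0.0527]
orientation: [[-0.896, -0.0, 0.444], [-0.444, 0.0, -0.896], [0.0, -1.0, -0.0]]
ft_force: [0.7, -0.4, -0.0]
gripper_width: 0.0085
```

Call:
arm_command(slide=[[0,-35,0],[0,-75,0],[0,-115,0],[0,-150,0],[0,-150,0]], twist=[[0,0,0],[0,0,0],[0,0,0],[0,0,0],[0,0,0]], gripper=[0,0,0,0,0])

```text
clock: 16.75
tool_pos: [0.5485, -0.3293, 0.2089]
orientation: [[-0.896, 0.009, 0.444], [-0.444, -0.007, -0.896], [-0.005, -1.0, 0.01]]
ft_force: [1.3, -1.6, 0.3]
gripper_width: 0.008
```

```bash
cat > b.py <<'E'
from h import *
np.set_printoptions(precision=4,suppress=True)
s=read_state(); f,cx,cy,T=K("wrist"); R=np.array(s["orientation"]); t=np.array(s["tool_pos"]); print(s["clock"],t,s["gripper_width"])
im,d=grab_frame("wrist"); save("w3",im)
v,u=np.mgrid[0:480,0:640]
C=np.stack([(u-cx)/f*d,(v-cy)/f*d,d],-1)@T[:3,:3].T+T[:3,3]
L=(C-t)@R
hsv=cv2.cvtColor(im,cv2.COLOR_RGB2HSV); m=(hsv[...,1]>110)&(hsv[...,0]<25)&(hsv[...,2]>60)&(d>0)&(np.abs(L[...,1])<.06)&(np.abs(L[...,0])<.08)&(np.abs(L[...,2]+.04)<.075)
p=L[m]*1000; print(len(p),p.min(0),p.max(0))
top=p[p[:,1]<p[:,1].min()+8]
A=np.c_[p[:,0],p[:,2],np.ones(len(p))]
print(np.median(p,0), cv2.minEnclosingCircle(np.ascontiguousarray(p[:,[0,2]]).astype(np.float32)))
E
python3 b.py
```

```text
16.75 [ 0.5485 -0.3293  0.2089] 0.00800407613813751
7699 [-42.278  -58.5386 -79.8937] [17.4218 19.2664  8.2581]
[-23.0087   5.5786 -48.0977] ((-0.5303311347961426, -35.768917083740234), 45.238956451416016)
```

View pics/w3.png

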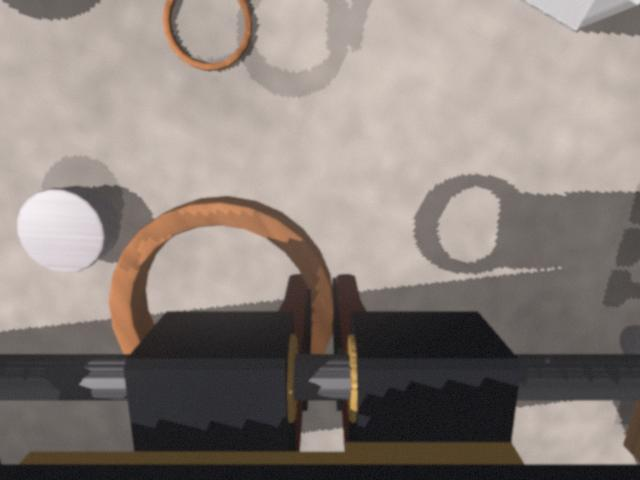

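The bangle is held by its band. In the tool frame its centre is at about (0, -38) mm. I'll carry it over the post at height.

Call:
arm_command(slide=[[-10,-35,-15],[-30,-75,-50],[-52,-115,-90],[-75,-150,-130],[-98,-167,-170]], twist=[[0,0,0],[0,0,0],[0,0,0],[0,0,0],[0,0,0]], gripper=[0,0,0,0,0])

```text
clock: 17.3
tool_pos: [0.5564, -0.1515, 0.3595]
orientation: [[-0.897, 0.0, 0.443], [-0.443, -0.0, -0.897], [0.0, -1.0, 0.0]]
ft_force: [1.5, 0.1, -0.7]
gripper_width: 0.0083
```

Call:
arm_command(slide=[[-23,-2,-40],[-46,-4,-80],[-69,-4,-120],[-92,-4,-160],[-107,-4,-187]], twist=[[0,0,0],[0,0,0],[0,0,0],[0,0,0],[0,0,0]], gripper=[0,0,0,0,0])

```text
clock: 17.8
tool_pos: [0.5684, 0.0655, 0.3612]
orientation: [[-0.895, -0.003, 0.445], [-0.445, 0.001, -0.895], [0.002, -1.0, -0.002]]
ft_force: [1.1, 0.3, 0.1]
gripper_width: 0.0079
```

Call:
arm_command(slide=[[0,0,0],[0,0,0]], twist=[[0,0,0],[0,0,0]], gripper=[0,0])

```text
clock: 18.0
tool_pos: [0.5689, 0.0629, 0.3614]
orientation: [[-0.895, -0.002, 0.445], [-0.445, -0.001, -0.895], [0.002, -1.0, -0.001]]
ft_force: [-0.7, 0.1, -0.9]
gripper_width: 0.0087
```

Call:
arm_command(slide=[[-9,-3,-16],[-15,-3,-26],[-19,-3,-33],[-19,-3,-33],[-19,-3,-33]], twist=[[0,0,0],[0,0,0],[0,0,0],[0,0,0],[0,0,0]], gripper=[0,0,0,0,0])

```text
clock: 18.5
tool_pos: [0.5718, 0.1, 0.3653]
orientation: [[-0.896, -0.001, 0.444], [-0.444, -0.0, -0.896], [0.001, -1.0, 0.0]]
ft_force: [-0.5, -0.7, -0.0]
gripper_width: 0.0086
```

```bash
python3 b.py
python3 - <<'E'
from h import *
ims=[grab_frame(n)[0] for n in("wrist","scene")]
a=ims[0]; b=cv2.resize(ims[1][80:290,300:440],(320,480))
save("m1",np.hstack([cv2.resize(a,(480,360)),cv2.resize(b,(240,360))]))
E
```

```text
18.5 [0.5718 0.1    0.3653] 0.008615580595991573
6647 [-42.0855 -57.5562 -79.713 ] [17.2967 18.1424  8.1959]
[-24.2652   5.5452 -52.7124] ((-1.061384677886963, -35.42531967163086), 44.895851135253906)
```

View pics/m1.png

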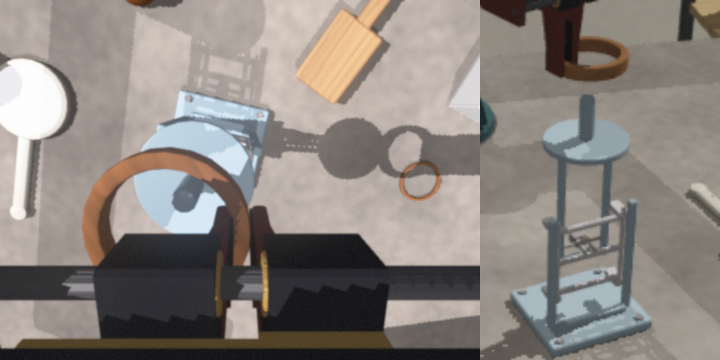

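The bangle hangs flat above the post and is centred on it to within a few mm. I'll lower it over the post.

Call:
arm_command(slide=[[0,15,0],[0,32,0],[0,50,0],[0,65,0],[0,76,0]], twist=[[0,0,0],[0,0,0],[0,0,0],[0,0,0],[0,0,0]], gripper=[0,0,0,0,0])

```text
clock: 19.15
tool_pos: [0.5715, 0.1001, 0.2885]
orientation: [[-0.896, -0.001, 0.443], [-0.443, -0.0, -0.896], [0.001, -1.0, -0.0]]
ft_force: [0.6, 0.2, -1.4]
gripper_width: 0.008
```

Call:
arm_command(slide=[[0,3,0],[0,6,0],[0,8,0],[0,9,0],[0,9,0]], twist=[[0,0,0],[0,0,0],[0,0,0],[0,0,0],[0,0,0]], gripper=[0,0,0,0,0])

```text
clock: 19.65
tool_pos: [0.5721, 0.1006, 0.281]
orientation: [[-0.896, 0.001, 0.444], [-0.444, 0.0, -0.896], [-0.001, -1.0, 0.0]]
ft_force: [-0.0, -0.4, -1.5]
gripper_width: 0.0088
```

Call:
arm_command(slide=[[0,1,0],[0,2,0],[0,3,0],[0,4,0],[0,4,0]], twist=[[0,0,0],[0,0,0],[0,0,0],[0,0,0],[0,0,0]], gripper=[0,0,0,0,0])

```text
clock: 20.15
tool_pos: [0.5718, 0.1006, 0.2764]
orientation: [[-0.896, -0.0, 0.444], [-0.444, 0.0, -0.896], [0.0, -1.0, -0.0]]
ft_force: [0.1, 0.0, -0.6]
gripper_width: 0.0079
```

Call:
arm_command(slide=[[0,0.5,0],[0,1,0],[0,1,0]], twist=[[0,0,0],[0,0,0],[0,0,0]], gripper=[0,0,0])

```text
clock: 20.45
tool_pos: [0.5719, 0.1006, 0.2756]
orientation: [[-0.896, -0.0, 0.444], [-0.444, 0.0, -0.896], [-0.0, -1.0, -0.0]]
ft_force: [-0.4, -0.2, 0.4]
gripper_width: 0.0083
```

Call:
arm_command(slide=[[0,0.4,0],[0,0.4,0],[0,0.4,0],[0,0.4,0],[0,0.4,0]], twist=[[0,0,0],[0,0,0],[0,0,0],[0,0,0],[0,0,0]], gripper=[0,0.14,0.2,0.2,0.2])

```text
clock: 20.95
tool_pos: [0.5719, 0.1005, 0.2752]
orientation: [[-0.896, -0.0, 0.444], [-0.444, 0.0, -0.896], [0.0, -1.0, -0.0]]
ft_force: [-0.1, 0.3, -0.1]
gripper_width: 0.0177
```

Call:
arm_command(slide=[[0,-3,0],[0,-10,0],[0,-25,0],[0,-50,0],[0,-80,0]], twist=[[0,0,0],[0,0,0],[0,0,0],[0,0,0],[0,0,0]], gripper=[0.2,0.2,0.2,0.2,0.2])

```text
clock: 21.45
tool_pos: [0.5713, 0.1005, 0.3557]
orientation: [[-0.896, -0.002, 0.444], [-0.444, 0.0, -0.896], [0.002, -1.0, -0.001]]
ft_force: [1.4, -0.0, 1.3]
gripper_width: 0.0171
```

Call:
arm_command(slide=[[0,-20,0],[0,-40,0],[0,-50,0],[0,-50,0]], twist=[[0,0,0],[0,0,0],[0,0,0],[0,0,0]], gripper=[0.2,0.2,0.2,0.2])

```text
clock: 21.85
tool_pos: [0.5727, 0.1006, 0.4071]
orientation: [[-0.896, 0.003, 0.444], [-0.444, 0.0, -0.896], [-0.003, -1.0, 0.001]]
ft_force: [-0.1, 0.1, 0.2]
gripper_width: 0.0178
```

Run:
```python
from h import *
np.set_printoptions(precision=4,suppress=True)
s=read_state(); print(s["clock"],s["tool_pos"],s["ft_force"])
im,d=grab_frame("scene"); C=cloud("scene",d); C[d==0]=9
hsv=cv2.cvtColor(im,cv2.COLOR_RGB2HSV); br=(hsv[...,1]>110)&(hsv[...,0]<25)
m=(np.hypot(C[...,0]-.556,C[...,1]-.135)<.055)&(C[...,2]>.245)&(C[...,2]<.33)
p=C[m&br]; print("bangle",len(p),p.min(0),p.max(0),(p.min(0)+p.max(0))/2)
t=p[np.abs(p[:,2]-np.median(p[p[:,2]>.262][:,2]))<.004]; A=np.c_[t[:,:2],np.ones(len(t))]; print("top plane",np.linalg.lstsq(A,t[:,2],rcond=None)[0],t[:,2].mean())
q=C[m&~br]; h,b=np.histogram(q[:,2],bins=np.arange(.245,.3,.002)); print("plate",b[h.argmax()])
save("f1",cv2.resize(im[90:290,280:440],(480,600)))
for t in("thin_bangle","tin","cream_jar","brush","mirror"):
    print(t,[onz("scene",x["position"],0) for x in tip_of("scene",t)[:1]])
```

```text
21.85 [0.5727 0.1006 0.4071] [-0.1171  0.1298  0.2448]
bangle 613 [0.5132 0.0923 0.2534] [0.6022 0.1755 0.272 ] [0.5577 0.1339 0.2627]
top plane [-0.009   0.0015  0.2728] 0.2679487513690604
plate 0.253
thin_bangle []
tin [array([ 0.4574, -0.1524,  0.    ])]
cream_jar [array([0.7014, 0.3246, 0.    ])]
brush []
mirror [array([0.4513, 0.407 , 0.    ])]
```

View pics/f1.png

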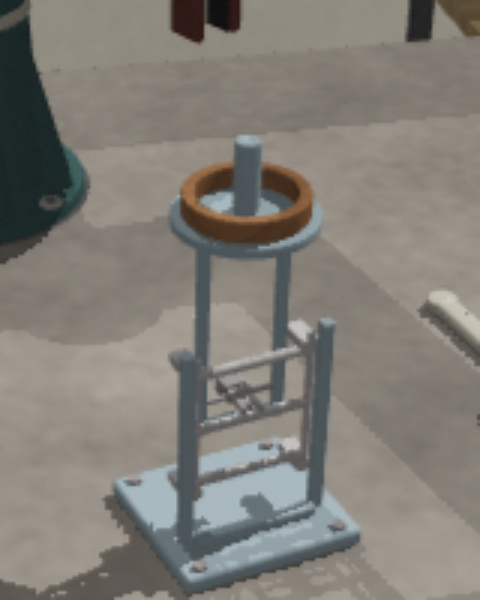

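The bangle lies flat around the post, with its top at 0.268–0.269 over a plate at 0.253. The pawl rests on the middle rung and the arm is clear.

```bash
python3 -c "
from plant import *
print(hand_in())"
```

```text
the job is handed in; nothing more can be done
None
```

The pawl is seated on the second rung, the wide bangle lies flat around the post on the plate, and the job is handed in at about 22 s of the 64 s allowed. No verdict came back.

**Raising and seating:** I gripped the post, raised the section to slide ≈ 0.099, and lowered it in steps of about 1 mm. The load on the wrist then dropped from about 6 N to 1 N at slide ≈ 0.065. I eased down another 0.3 mm, which showed about 3 N of push, and let go. The section stayed put, with the plate top at 0.253 m.

**Bangle:** I carried it by its band and set it on the plate without a drop.

**Last checks:**
- **Bangle position:** its centre is within about 5 mm of the post axis. Its tilt is about 0.01 rad, and its top is about 15–16 mm above the plate.
- **Pawl:** the picture shows it on the middle rung, and the arm is clear of everything. I could not measure the force on the pawl directly.
- **Bystanders:** the tin, jar and mirror were found within about 1 cm of their first positions, which is the detector's scatter. The thin bangle and brush were not detected in the last picture, but the arm went nowhere near either.

**Disagreement:** the wrist camera put the post about 4–6 mm from where the other two cameras and the grip put it. I went by the grip and the other two cameras.

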